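# Fetch the culture dish from behind the reagent bottles

### The arm

A 6-joint arm with a two-finger parallel gripper is mounted at the origin on a cart in front of the work surface, level with it; the furniture and walls round the work are solid. World frame = base frame: x ahead of the robot, y to its left, z up, the work surface at z = 0. Lengths are in mm, angles in degrees, forces in N, time in s.
With the tool pointing down it reaches from about 300 to 850 mm from the base axis. Payload 4.2 kg.
Tool frame: the origin (TCP) lies between the finger pads; the fingertips stand 22 mm ahead of it and the grasp point (between the pads) lies 3 mm ahead of it; z points along the fingers, y is the direction in which the jaws open and shut (so a half turn about z gives the same grasp; the last joint's range is limited). The gripper opens to 91 mm and grips with 3 to 60 N. Pads are 32 mm wide; open, the fingers measure 118 mm over their backs; the gripper's body (76 mm by 178 mm) begins 60 mm behind the grasp point.
Start: joints at [63.369, 18.312, 89.639, -0, 72.044, -1.146], TCP at [247.413, 519.064, 235.976] pointing down, gripper open.
Joint ranges: [-177.97, 177.97], [-48.28, 115.42], [12.27, 149.76], [-77.06, 257.06], [2.81, 150.46], [-146.56, 146.56]. Speed limits (degrees/s): [147.25, 147.25, 180, 180, 180, 180].

### API

Orientations are given as [roll, pitch, yaw] about the fixed x, y, z axes, in that order (R = Rz(yaw) Ry(pitch) Rx(roll)).
In Python, from workcell import telemetry, cams, env gives the robot as it stands.
- The arm moves only by the shell command python3 -m inch 'ROWS' [FORCE]. ROWS is JSON, a list of rows, each an object of numbers: "x", "y", "z": the shift along the tool's x, y, z in cm; "yaw": the turn about the tool's z in units of 5 degrees (1.0 is 5 degrees); "gripper": the gripper's target within -1 to 1 (fully open at 1, half-way at 0, shut at -1). A call has 1 to 12 rows; each row shifts and turns the commanded pose from where the row before left it, along the tool's axes as they then stand; what a row does not reach is not made up. A row lasts 1/12 s, in which the tool goes at most 41.7 mm and 7.16 degrees, less where a joint would pass 70% of its speed; a pose out of reach is approached as far as the arm can. A call is refused whole if a number of a shift passes 4.17 or a number of a turn 1, either way. A call with a gripper value outside its range is refused whole. The fingers move at their own pace and stop on an object; FORCE is the grip in N (left out, the last holds). Time passes only in rows, so rows that do not move let the fingers close. It gives the time, the measured TCP pose, the force and the opening at its end, in the units of the state.
- telemetry.state(): the state, without advancing time (a new reading comes with each control period).
- cams.grab_frame(name): name is "side" or "top"; returns a dict with "pixels" (480x640x3 uint8, red, green, blue), "mtx" (3x3 intrinsics, pixels), "distortion" ([k1, k2, p1, p2, k3] as OpenCV has them; the pictures are not rectified), "rvec" (rotation vector, rad) and "tvec" (3), from world to camera coordinates, as OpenCV has them. Camera axes: x right, y down, z forward; pixel columns grow to the right and rows downward; lengths in mm; the calibration is good to about 2 mm. A picture is of the moment at which its call begins. There is no depth.
- env.job_done(): hands the job in, once; it reports no verdict.
The state is a dict: "time_s": time; "qpos": joint angles; "qvel": joint speeds; "effort": joint torques, N m; "ee_pos": TCP position; "ee_rot": TCP orientation; "force": force on the tool from outside, world axes, zero at the start; "torque": the same for the moment, N m; "gripper_width": finger opening in mm.
Only numpy, scipy, OpenCV 4.12 (cv2) and the standard library are available. Lean on these libraries where they do the work, as an engineer would, in place of code of your own. Each camera call takes 0.05 s, during which the arm holds its last target. There are 200 camera calls.

### The job

The culture dish lies at the back of the grey reagent tray, behind two bottles. First set both bottles aside, standing on the green mat; only then move the dish to the middle of the blue ring on the light pad; and last put each bottle back upright in the tray, on the very spot it came from. Keep the bottles and the dish from tipping over, and do not disturb the yellow tube rack, the small dropper bottle or the timer.

Things in the scene. Friction and masses are not known exactly. Their poses are not given: they have to be found in the camera images.
- buffer_bottle: colourless see-through reagent bottle with a BLUE screw cap and a label, one of the two that stand in the tray. Body 66 mm in diameter , rounding in to a shoulder just below the cap; cap about 38 mm in diameter from 98 to 128 mm height, fixed to the bottle and strong enough to lift it by; 0.3 kg (may vary by 20 %). Origin: centre of the underside, z up along its axis.
- amber_bottle: BROWN (amber) reagent bottle with a white screw cap, the other one in the tray. Body 58 mm in diameter , rounding in to a shoulder just below the cap; cap about 34 mm in diameter from 86 to 112 mm height, fixed to the bottle and strong enough to lift it by; 0.22 kg (may vary by 20 %). Origin: centre of the underside, z up along its axis.
- dish: round clear culture dish with its lid on and beige jelly inside, 61 mm in diameter (58 mm across the part the fingers meet), 12 mm high, rigid and closed, 18 g; it lies flat on the small dark spot at the back of the tray. Origin: centre of the underside, z up.
- tray: fixed grey tray, 176 (x) by 196 (y) mm: a deck whose top is 5 mm above the worktop, with a rim 5 mm wide and 12 mm high round it. Painted flat on the deck are three dark round spots: two of 74 mm diameter at (-35, +45) and (-35, -45) mm in the tray's frame, on which the bottles stand (which bottle is on which varies), and one of 66 mm at (+20, 0) mm for the dish. Origin: centre of the underside; its +x axis points to the back (away from the robot, turned up to 0.35 rad).
- mat: fixed green bench mat, 220 (x) by 150 (y) by 3 mm, to the left or right of the tray. Origin: centre of the underside, axes along its sides. Both bottles fit on it, for example 50 mm either side of its centre along x.
- light_pad: fixed low square light pad, 130 x 130 mm, black with a bright white panel and a blue ring of 72 mm outer diameter at the middle of the panel; its top, where the dish belongs, is 12 mm above the worktop. On the other side of the tray from the mat. Origin: centre of the underside, z up.
- rack: bystander: flat yellow tube rack, 84 x 124 x 27 mm, loose, beyond the tray. Origin: centre of the underside.
- dropper: bystander: small white dropper bottle with a blue cap and purple label, 34 mm in diameter, 78 mm high, loose, beyond the tray. Origin: centre of the underside.
- timer: bystander: small white bench timer with coloured keys, 66 x 66 x 19 mm, loose, beyond the tray on the left. Origin: centre of the underside.
Mind the look-alikes: they are no part of the job. What is shaped like the buffer_bottle but purple or red is not meant. What is shaped like the amber_bottle but turquoise is not meant.

How it is judged (in metres and radians):
On the way, in this order (a step that is already met when the one before it is completed fails the run):
1. both bottles stand released on the green mat while the dish still lies on its spot in the tray (contact force between the fingers and buffer_bottle below 0.2 N and linear speed of each of buffer_bottle, amber_bottle below 0.03 m/s and x of buffer_bottle in the frame of mat between -0.088 and 0.088 m and y of buffer_bottle in the frame of mat between -0.053 and 0.053 m and z of each of buffer_bottle, amber_bottle in the frame of mat below 0.01 m and angle between each of buffer_bottle, amber_bottle's own z axis and vertical below 0.15 rad and contact force between the fingers and amber_bottle below 0.2 N and x of amber_bottle in the frame of mat between -0.088 and 0.088 m and y of amber_bottle in the frame of mat between -0.053 and 0.053 m and distance of dish from where it was at the start of the episode below 0.02 m), for 0.2 s.
2. the dish lies released in the ring of the light pad while both bottles still stand on the mat (contact force between the fingers and dish below 0.2 N and linear speed of each of dish, buffer_bottle, amber_bottle below 0.03 m/s and horizontal distance between dish and light_pad below 0.014 m and z of dish in the frame of light_pad between 0.008 and 0.018 m and angle between dish's own z axis and vertical below 0.1 rad and contact force between the fingers and buffer_bottle below 0.2 N and x of buffer_bottle in the frame of mat between -0.088 and 0.088 m and y of buffer_bottle in the frame of mat between -0.053 and 0.053 m and z of each of buffer_bottle, amber_bottle in the frame of mat below 0.01 m and angle between each of buffer_bottle, amber_bottle's own z axis and vertical below 0.15 rad and contact force between the fingers and amber_bottle below 0.2 N and x of amber_bottle in the frame of mat between -0.088 and 0.088 m and y of amber_bottle in the frame of mat between -0.053 and 0.053 m), for 0.2 s.
At the end, for the whole second after the job is handed in: the dish lies flat on the light pad, its centre within 14 mm of the pad's centre; each bottle stands upright in the tray within 15 mm of where it stood at the start; all are released and at rest (contact force between the fingers and dish below 0.2 N and linear speed of each of dish, buffer_bottle, amber_bottle below 0.03 m/s and horizontal distance between dish and light_pad below 0.014 m and z of dish in the frame of light_pad between 0.008 and 0.018 m and angle between each of dish, buffer_bottle, amber_bottle's own z axis and vertical below 0.1 rad and contact force between the fingers and buffer_bottle below 0.2 N and distance of each of buffer_bottle, amber_bottle from where it was at the start of the episode below 0.015 m and contact force between the fingers and amber_bottle below 0.2 N); the robot touches nothing.
It fails at once if a bottle tips over (more than about 35 degrees) (angle between any of buffer_bottle, amber_bottle's own z axis and vertical above 0.6 rad).
It fails at once if the dish tips over (more than about 45 degrees) (angle between dish's own z axis and vertical above 0.8 rad).
It fails at once if the yellow rack, the dropper bottle or the timer is pushed more than 25 mm or tipped (distance of any of rack, dropper, timer from where it was at the start of the episode above 0.025 m or angle between any of rack, dropper, timer's own z axis and vertical above 0.5 rad).
It also fails if it takes over 120 s, if anything falls off the work surface, if the arm or the gripper's body presses on something with over 40 N, if the wrist force passes 120 N, or if a joint passes its speed limit or range.

## Working session

There is one attempt and no reset: what is moved stays moved. The work goes in short steps, Python scripts to look and compute and a shell command to move; the robot and the scene stay as the last step left them, time stands still between calls to the robot, and variables do not carry over. Pictures are saved under pics/ and viewed, about 12 in all and at most 16, crops included, and the job is handed in when it is done.

```bash
mkdir -p pics; cat > h.py <<'E'
import numpy as np, cv2
from workcell import telemetry, cams, env
def grab(n,save=None):
    f=cams.grab_frame(n)
    if save: cv2.imwrite('pics/'+save+'.png',f['pixels'][:,:,::-1])
    f['M']=np.array(f['mtx'],float);f['D']=np.array(f['distortion'],float);f['R']=cv2.Rodrigues(np.array(f['rvec'],float))[0];f['t']=np.array(f['tvec'],float).ravel()
    return f
def ray(f,uv):
    p=cv2.undistortPoints(np.array(uv,float).reshape(-1,1,2),f['M'],f['D']).reshape(-1,2)
    d=np.c_[p,np.ones(len(p))]@f['R']; return -f['R'].T@f['t'],d
def onz(f,uv,z):
    c,d=ray(f,uv); return (c+d*((z-c[2])/d[:,2])[:,None])[:,:2]
def proj(f,P):
    return cv2.projectPoints(np.array(P,float).reshape(-1,1,3),np.array(f['rvec'],float),f['t'],f['M'],f['D'])[0].reshape(-1,2)
E
python3 - <<'E'
from h import *
for n in('top','side'):
    f=grab(n,n+'0'); print(n,-f['R'].T@f['t'],f['R'].round(2).tolist())
print(telemetry.state())
E
```

```text
top [ 358.86742016   13.35980156 1143.19212182] [[0.02, -1.0, 0.03], [-0.98, -0.03, -0.19], [0.19, -0.02, -0.98]]
side [ 182.29919207 -741.95646038  680.77994017] [[0.89, -0.45, 0.0], [-0.27, -0.54, -0.8], [0.36, 0.71, -0.6]]
{'time_s': 0.1, 'qpos': array([ 6.33705346e+01,  1.83465363e+01,  8.96978340e+01, -2.50882885e-04,
        7.20437813e+01, -1.14578288e+00]), 'qvel': array([ 0.1356098 , -0.09137565, -0.25682434,  0.15031858, -0.07566545,
       -0.00823279]), 'effort': array([ 1.00985835e-03, -4.13332486e+01, -2.32513601e+01,  7.29589490e-02,
        4.21817636e-02, -7.16311592e-05]), 'ee_pos': array([247.21351345, 518.69470069, 235.22950111]), 'ee_rot': array([-1.79911861e+02, -1.52421207e-03,  1.54516394e+02]), 'force': array([ 0.51134816,  0.09871609, -0.16494173]), 'torque': array([ 0.00527854,  0.05144507, -0.04590393]), 'gripper_width': 91.33469860372253}
```

View pics/top0.png

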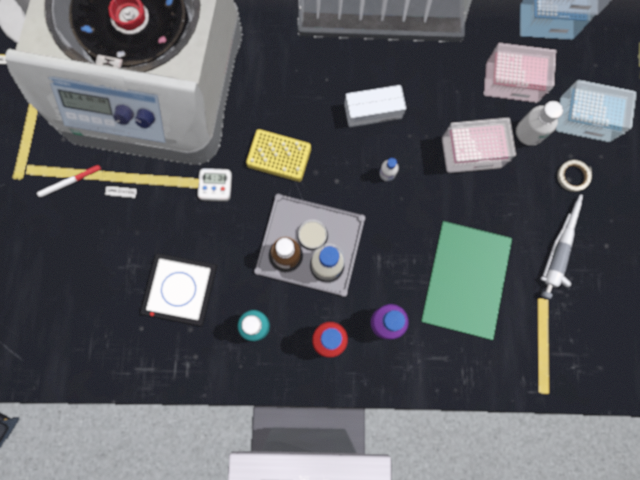

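View pics/side0.png

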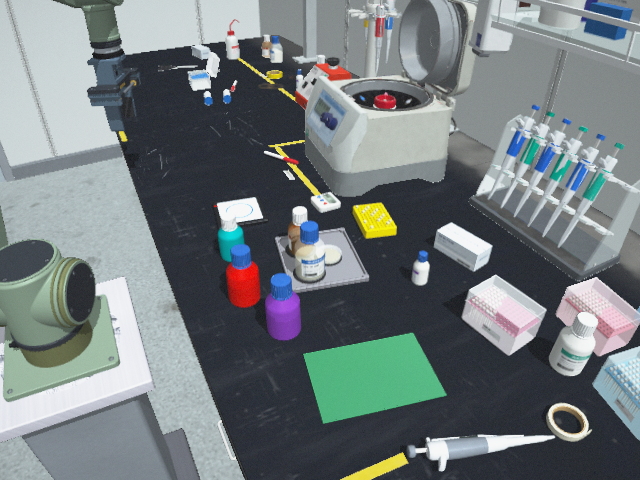

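Candidates in the top view:
- Amber: brown at (286,250), versus the turquoise decoy at (254,325).
- Buffer: clear with a blue cap at (328,262), versus red at (330,339) and purple at (390,321).
- Dish: (312,234).

I choose the two bottles inside the tray and measure next, with one close crop to check.

```bash
cat > meas.py <<'E'
from h import *
f=grab('top');g=grab('side')
im=f['pixels'];hsv=cv2.cvtColor(im,cv2.COLOR_RGB2HSV)
def quad(m,z,nm):
    n,l,s,c=cv2.connectedComponentsWithStats(m.astype(np.uint8))
    i=1+s[1:,4].argmax(); cs,_=cv2.findContours((l==i).astype(np.uint8),0,2)
    r=cv2.minAreaRect(cv2.convexHull(cs[0])); b=onz(f,cv2.boxPoints(r),z)
    print(nm,'px',np.round(r[0]),'c',b.mean(0).round(1),'sides',np.linalg.norm(b-np.roll(b,1,0),axis=1).round(),'ang',np.degrees(np.arctan2(*(b-np.roll(b,1,0))[:2].T[::-1])).round(1))
def box(x0,y0,x1,y1):
    m=np.zeros(im.shape[:2],bool);m[y0:y1,x0:x1]=1;return m
H,S,V=hsv[...,0].astype(int),hsv[...,1].astype(int),hsv[...,2].astype(int)
quad((H>50)&(H<80)&(S>90)&(V>60)&box(400,200,540,350),3,'mat')
quad((V>70)&box(250,190,372,300),10,'tray')
quad((V>150)&box(130,240,225,335),12,'panel')
quad((S>60)&(H>100)&(H<130)&(V>100)&box(150,262,208,315),12,'ring')
quad((S>120)&(H>20)&(H<35)&box(235,120,320,190),27,'rack')
quad((V>120)&box(192,165,240,206),19,'timer')
quad((S>120)&(H>100)&(H<125)&box(380,150,402,170),78,'dropper')
quad((S>120)&(H>100)&(H<125)&(V>80)&box(312,240,348,275),133,'bufcap')
quad((V>190)&(S<50)&box(272,235,300,262),117,'ambcap')
quad((S<60)&(V>180)&box(235,310,270,340),112,'turqcap')
quad((S>120)&(H>100)&(H<118)&(V>80)&box(318,325,348,352),128,'redcap')
quad((S>120)&(H>100)&(H<118)&(V>80)&box(383,308,410,334),128,'purcap')
a=cv2.resize(im[185:305,245:375],None,fx=4,fy=4,interpolation=2);b=cv2.resize(g['pixels'][195:300,265:380],None,fx=4,fy=4)
W=np.zeros((480,0+a.shape[1],3),np.uint8);cv2.imwrite('pics/crop1.png',a[:,:,::-1])
E
python3 meas.py
```

```text
mat px [432. 271.] c [ 522.5 -249.3] sides [  6. 219.   6. 219.] ang [ 78.7 -13.6]
tray px [310. 244.] c [571.   11.3] sides [201. 183. 207. 182.] ang [ 77.3 -11.4]
panel px [177. 291.] c [465.2 281. ] sides [110. 121. 112. 121.] ang [78.  -8.4]Traceback (most recent call last):
  File "meas.py", line 15, in <module>
    quad((S>60)&(H>100)&(H<130)&(V>100)&box(150,262,208,315),12,'ring')
    ~~~~^^^^^^^^^^^^^^^^^^^^^^^^^^^^^^^^^^^^^^^^^^^^^^^^^^^^^^^^^^^^^^^
  File "meas.py", line 6, in quad
    i=1+s[1:,4].argmax(); cs,_=cv2.findContours((l==i).astype(np.uint8),0,2)
        ~~~~~~~~~~~~~~^^
ValueError: attempt to get argmax of an empty sequence
```

```bash
sed -i "s/(H>50)&(H<80)&(S>90)&(V>60)/(H>55)\&(H<95)\&(S>70)\&(V>60)/; s/(S>60)&(H>100)&(H<130)&(V>100)&box(150/(S>30)\&(V>100)\&box(150/; s/return m$/return m/" meas.py
sed -i "s/    i=1+s/    if n<2: print(nm,'none');return\n    i=1+s/; s/,box(150,262,208,315)/&/" meas.py; sed -i "s/^quad((H>55/print(hsv[280,465],hsv[250,433],hsv[290,161:166].tolist(),hsv[249,286],hsv[257,329],hsv[233,312])\n&/" meas.py; python3 meas.py
```

```text
[ 74  81 179] [117  62  45] [[113, 40, 235], [114, 17, 241], [135, 2, 249], [0, 2, 254], [15, 2, 254]] [130   3 251] [109 147 199] [ 23  21 215]
mat px [467. 280.] c [ 505.9 -323.3] sides [154. 231. 160. 230.] ang [ 79.6 -12.8]
tray px [310. 244.] c [571.3  11.5] sides [201. 183. 207. 182.] ang [ 77.5 -11.2]
panel px [177. 291.] c [465.2 281. ] sides [110. 121. 112. 121.] ang [78.1 -8.3]
ring px [178. 289.] c [468.3 280. ] sides [70. 69. 70. 69.] ang [  4.7 -88.5]
rack px [278. 155.] c [760.5  84.9] sides [127.  91. 129.  90.] ang [ 75.3 -12.5]
timer px [211. 184.] c [693.4 224.9] sides [82. 70. 83. 70.] ang [88.6  0.8]
dropper px [391. 162.] c [ 733.7 -150.1] sides [18. 21. 18. 21.] ang [ 44.7 -42.8]
bufcap px [329. 256.] c [525.  -24.6] sides [33. 36. 33. 36.] ang [ 73.  -16.8]
ambcap px [284. 246.] c [545.1  60.1] sides [31. 33. 31. 32.] ang [  2.3 -88.3]
turqcap px [252. 324.] c [395.8 116.1] sides [35. 35. 35. 35.] ang [  3.1 -88.7]
redcap px [331. 338.] c [373.4 -31.8] sides [31. 33. 31. 33.] ang [  1.3 -88.6]
purcap px [394. 320.] c [ 409.  -146.8] sides [36. 37. 36. 37.] ang [ 46.2 -44.6]
```

View pics/crop1.png

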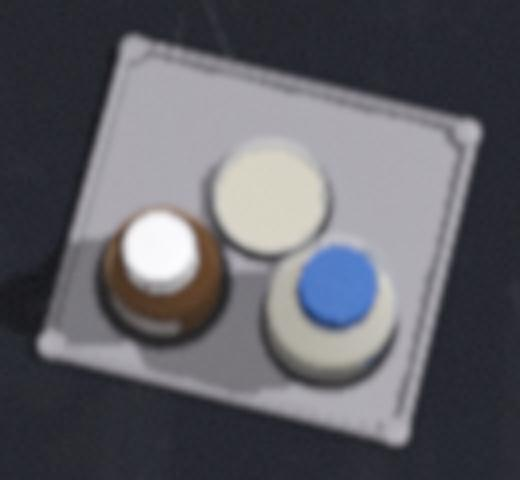

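The crop shows amber (white cap) at left, buffer (blue cap, clear) at right and the dish behind them. Bottle and dish positions agree with the tray model (centre (571,11), angle about -12°).

Targets:
- Buffer (526.5,-25), amber (546,61), dish (590,7)
- Pad (467.5,280.5), mat (506,-323)

Tool yaw will be 78°, so the jaws lie along the tray's x.

```bash
cat > go.py <<'E'
import sys
from h import *
from scipy.spatial.transform import Rotation as Ro
t=np.array(list(map(float,sys.argv[1:4])));s=telemetry.state()
R=Ro.from_euler('xyz',s['ee_rot'],degrees=True)
print('t',round(s['time_s'],1),'pos',s['ee_pos'].round(1),'rot',s['ee_rot'].round(1),'w',round(s['gripper_width'],1),'F',s['force'].round(1),'yaw units to 78:',round((s['ee_rot'][2]-78)/5,2),'tool delta cm',(R.inv().apply(t-s['ee_pos'])/10).round(2))
E
python3 -m inch '[{"yaw":1},{"yaw":1},{"yaw":1},{"yaw":1},{"yaw":1},{"yaw":1},{"yaw":1},{"yaw":1},{"yaw":1},{"yaw":1},{"yaw":1},{"yaw":1}]' && python3 -m inch '[{"yaw":1},{"yaw":1},{"yaw":1},{"yaw":0.3},{}]'; python3 go.py 526.5 -25 236
```

```text
t 0.3 pos [247.3 519.  235.7] rot [-180.    -0.   154.5] w 91.7 F [-0.7  0.2 -0.8] yaw units to 78: 15.3 tool delta cm [-4.860e+01 -3.709e+01 -1.000e-02]invalid input
```

```bash
python3 -m inch '[{"yaw":0.9},{"yaw":0.9}]'; echo; python3 -m inch '[{"x":0,"y":0,"z":0,"yaw":1,"gripper":1},{"x":0,"y":0,"z":0,"yaw":1,"gripper":1}]'; python3 go.py 526.5 -25 236
```

```text
time_s: 0.47
ee_pos: [247.4, 519.0, 235.9]
ee_rot: [-180.0, 0.0, 144.3]
force: [0.1, -0.1, 0.2]
gripper_width: 91.2
t 0.5 pos [247.4 519.  235.9] rot [-180.     0.   144.3] w 91.2 F [ 0.1 -0.1  0.2] yaw units to 78: 13.26 tool delta cm [-5.442e+01 -2.787e+01 -1.000e-02]invalid input
```

All keys seem to be needed in each row.

```bash
python3 -m inch '[{"x":0,"y":0,"z":0,"yaw":1,"gripper":1},{"x":0,"y":0,"z":0,"yaw":1,"gripper":1},{"x":0,"y":0,"z":0,"yaw":1,"gripper":1},{"x":0,"y":0,"z":0,"yaw":1,"gripper":1},{"x":0,"y":0,"z":0,"yaw":1,"gripper":1},{"x":0,"y":0,"z":0,"yaw":1,"gripper":1},{"x":0,"y":0,"z":0,"yaw":1,"gripper":1},{"x":0,"y":0,"z":0,"yaw":1,"gripper":1},{"x":0,"y":0,"z":0,"yaw":1,"gripper":1},{"x":0,"y":0,"z":0,"yaw":1,"gripper":1},{"x":0,"y":0,"z":0,"yaw":1,"gripper":1},{"x":0,"y":0,"z":0,"yaw":1,"gripper":1}]'; python3 -m inch '[{"yaw":1,"gripper":1},{"yaw":0.25,"gripper":1}]';python3 go.py 526.5 -25 236
```

```text
time_s: 1.47
ee_pos: [247.4, 519.0, 235.9]
ee_rot: [-180.0, 0.0, 84.3]
force: [0.3, 0.2, -0.5]
gripper_width: 90.8
t 1.5 pos [247.4 519.  235.9] rot [-180.     0.    84.3] w 90.8 F [ 0.3  0.2 -0.5] yaw units to 78: 1.25 tool delta cm [-5.134e+01  3.320e+01 -1.000e-02]invalid input
```

```bash
python3 -m inch '[{"x":0,"y":0,"z":0,"yaw":1,"gripper":1},{"x":0,"y":0,"z":0,"yaw":0.25,"gripper":1},{"x":-2.37,"y":1.93,"z":0,"yaw":0,"gripper":1},{"x":-2.37,"y":1.93,"z":0,"yaw":0,"gripper":1},{"x":-2.37,"y":1.93,"z":0,"yaw":0,"gripper":1},{"x":-2.37,"y":1.93,"z":0,"yaw":0,"gripper":1},{"x":-2.37,"y":1.93,"z":0,"yaw":0,"gripper":1},{"x":-2.37,"y":1.93,"z":0,"yaw":0,"gripper":1},{"x":-2.37,"y":1.93,"z":0,"yaw":0,"gripper":1},{"x":-2.37,"y":1.93,"z":0,"yaw":0,"gripper":1},{"x":-2.37,"y":1.93,"z":0,"yaw":0,"gripper":1},{"x":-2.37,"y":1.93,"z":0,"yaw":0,"gripper":1}]'; python3 -m inch '[{"x":-2.37,"y":1.93,"z":0,"yaw":0,"gripper":1},{"x":-2.37,"y":1.93,"z":0,"yaw":0,"gripper":1},{"x":-2.37,"y":1.93,"z":0,"yaw":0,"gripper":1},{"x":-2.37,"y":1.93,"z":0,"yaw":0,"gripper":1},{"x":-2.37,"y":1.93,"z":0,"yaw":0,"gripper":1},{"x":-2.37,"y":1.93,"z":0,"yaw":0,"gripper":1},{"x":-2.37,"y":1.93,"z":0,"yaw":0,"gripper":1},{"x":-2.37,"y":1.93,"z":0,"yaw":0,"gripper":1},{"x":-2.37,"y":1.93,"z":0,"yaw":0,"gripper":1},{"x":-2.37,"y":1.93,"z":0,"yaw":0,"gripper":1},{"x":0,"y":0,"z":0,"yaw":0,"gripper":1},{"x":0,"y":0,"z":0,"yaw":0,"gripper":1}]';python3 go.py 526.5 -25 236
```

```text
time_s: 2.47
ee_pos: [388.6, 246.4, 236.1]
ee_rot: [180.0, -0.0, 78.4]
force: [0.8, 0.3, 0.3]
gripper_width: 91.0
time_s: 3.47
ee_pos: [529.2, -24.6, 235.6]
ee_rot: [-180.0, -0.0, 78.2]
force: [-0.1, -0.1, 0.4]
gripper_width: 91.4
t 3.5 pos [529.2 -24.6 235.6] rot [-180.    -0.    78.2] w 91.4 F [-0.1 -0.1  0.4] yaw units to 78: 0.03 tool delta cm [-0.09 -0.26 -0.04]
```

```bash
python3 -m inch '[{"x":-0.09,"y":-0.26,"z":2,"yaw":0,"gripper":1},{"x":0,"y":0,"z":2,"yaw":0,"gripper":1},{"x":0,"y":0,"z":2,"yaw":0,"gripper":1},{"x":0,"y":0,"z":1.5,"yaw":0,"gripper":1},{"x":0,"y":0,"z":1,"yaw":0,"gripper":1},{"x":0,"y":0,"z":1,"yaw":0,"gripper":1},{"x":0,"y":0,"z":0.8,"yaw":0,"gripper":1},{"x":0,"y":0,"z":0.7,"yaw":0,"gripper":1},{"x":0,"y":0,"z":0,"yaw":0,"gripper":1}]'
python3 - <<'E'
from h import *
f=grab('top');g=grab('side')
a=cv2.resize(f['pixels'][180:310,240:380],(430,400));b=cv2.resize(g['pixels'][160:310,240:380],(370,400))
cv2.imwrite('pics/g1.png',np.hstack([a,b])[:,:,::-1])
E
python3 go.py 526.5 -25 126
```

```text
time_s: 4.22
ee_pos: [525.6, -23.6, 124.9]
ee_rot: [-179.9, 0.0, 78.3]
force: [-0.3, 0.9, 0.2]
gripper_width: 91.0
t 4.3 pos [526.4 -23.8 126.1] rot [180.   -0.   78.3] w 91.5 F [0.1 0.1 0.1] yaw units to 78: 0.05 tool delta cm [-0.11  0.03  0.01]
```

View pics/g1.png

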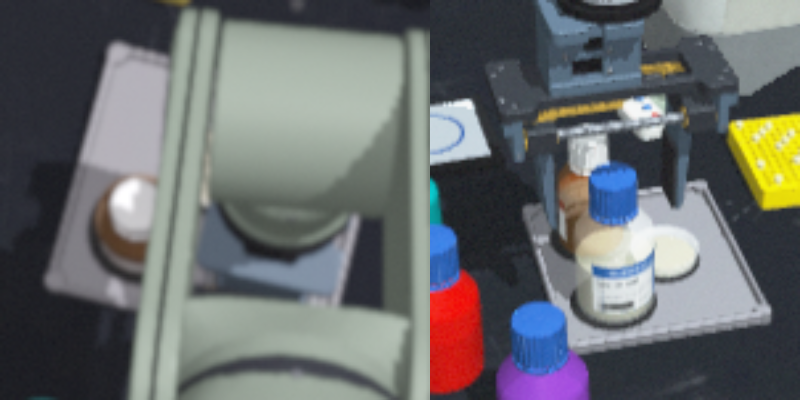

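The side view shows the gripper behind the buffer cap rather than around it. I will check where the TCP projects and triangulate the caps before closing.

```bash
python3 - <<'E'
from h import *
g=grab('side');f=grab('top')
P=[[526.4,-24,126],[526.5,-25,133],[546,61,117],[526.5,-25,5]]
print('side',proj(g,P).round(0).tolist(),'top',proj(f,P).round().tolist())
print(telemetry.state()['qpos'].round(1))
# cap centre seen in side crop: (613,180)->(240+183*140/370,160+180*150/400)
for nm,uv in (('buf cap top',[240+183*.3784,160+172*.375]),('tips',[240+245*.3784,160+205*.375])):
    print(nm,uv,onz(g,uv,133),onz(g,uv,104))
E
```

```text
side [[309.0, 228.0], [309.0, 225.0], [300.0, 210.0], [309.0, 273.0]] top [[328.0, 256.0], [329.0, 255.0], [284.0, 246.0], [327.0, 265.0]]
[ -3.9  19.5 105.1   0.   55.3   7.9]
buf cap top [309.2472, 224.5] [[528.92481026 -22.19505704]] [[547.27550585  15.90980801]]
tips [332.70799999999997, 236.875] [[551.79180093 -82.2758181 ]] [[571.35309712 -47.35168667]]
```

The calibration puts the TCP right on the cap, and the fingers at crop x 550 and 675 straddle the cap at 613. The grasp is good, so I close.

```bash
python3 -m inch '[{"x":-0.1,"y":0,"z":0,"yaw":0,"gripper":1},{"x":0,"y":0,"z":0,"yaw":0,"gripper":-1},{"x":0,"y":0,"z":0,"yaw":0,"gripper":-1},{"x":0,"y":0,"z":0,"yaw":0,"gripper":-1},{"x":0,"y":0,"z":0,"yaw":0,"gripper":-1},{"x":0,"y":0,"z":0,"yaw":0,"gripper":-1},{"x":0,"y":0,"z":0,"yaw":0,"gripper":-1},{"x":0,"y":0,"z":0,"yaw":0,"gripper":-1},{"x":0,"y":0,"z":0,"yaw":0,"gripper":-1},{"x":0,"y":0,"z":0,"yaw":0,"gripper":-1}]' 30; python3 -m inch '[{"x":0,"y":0,"z":-0.3,"yaw":0,"gripper":-1},{"x":0,"y":0,"z":-0.7,"yaw":0,"gripper":-1},{"x":0,"y":0,"z":-1,"yaw":0,"gripper":-1},{"x":0,"y":0,"z":-1.5,"yaw":0,"gripper":-1},{"x":0,"y":0,"z":-2,"yaw":0,"gripper":-1},{"x":0,"y":0,"z":-2,"yaw":0,"gripper":-1},{"x":0,"y":0,"z":-2,"yaw":0,"gripper":-1},{"x":0,"y":0,"z":-2,"yaw":0,"gripper":-1},{"x":0,"y":0,"z":-2,"yaw":0,"gripper":-1},{"x":0,"y":0,"z":-1,"yaw":0,"gripper":-1},{"x":0,"y":0,"z":-0.5,"yaw":0,"gripper":-1},{"x":0,"y":0,"z":0,"yaw":0,"gripper":-1}]'
python3 go.py 553 -333 276
```

```text
time_s: 5.25
ee_pos: [526.2, -24.9, 125.9]
ee_rot: [180.0, -0.0, 78.3]
force: [1.0, 0.6, 0.1]
gripper_width: 37.6
time_s: 6.25
ee_pos: [526.3, -24.9, 277.0]
ee_rot: [179.9, -0.0, 78.3]
force: [0.3, 0.0, -3.7]
gripper_width: 37.8
t 6.2 pos [526.3 -24.9 277. ] rot [179.9  -0.   78.3] w 37.8 F [ 0.3  0.  -3.7] yaw units to 78: 0.05 tool delta cm [-29.62   8.89   0.11]
```

```bash
python3 -m inch '[{"x":-1.35,"y":0.4,"z":0,"yaw":0,"gripper":-1},{"x":-2.69,"y":0.81,"z":0,"yaw":0,"gripper":-1},{"x":-2.69,"y":0.81,"z":0,"yaw":0,"gripper":-1},{"x":-2.69,"y":0.81,"z":0,"yaw":0,"gripper":-1},{"x":-2.69,"y":0.81,"z":0,"yaw":0,"gripper":-1},{"x":-2.69,"y":0.81,"z":0,"yaw":0,"gripper":-1},{"x":-2.69,"y":0.81,"z":0,"yaw":0,"gripper":-1},{"x":-2.69,"y":0.81,"z":0,"yaw":0,"gripper":-1},{"x":-2.69,"y":0.81,"z":0,"yaw":0,"gripper":-1},{"x":-2.69,"y":0.81,"z":0,"yaw":0,"gripper":-1},{"x":-2.69,"y":0.81,"z":0,"yaw":0,"gripper":-1},{"x":-1.35,"y":0.4,"z":0,"yaw":0,"gripper":-1}]'; python3 -m inch '[{"x":0,"y":0,"z":0,"yaw":0,"gripper":-1},{"x":0,"y":0,"z":1,"yaw":0,"gripper":-1},{"x":0,"y":0,"z":2.5,"yaw":0,"gripper":-1},{"x":0,"y":0,"z":2.5,"yaw":0,"gripper":-1},{"x":0,"y":0,"z":2.5,"yaw":0,"gripper":-1},{"x":0,"y":0,"z":2,"yaw":0,"gripper":-1},{"x":0,"y":0,"z":1.5,"yaw":0,"gripper":-1},{"x":0,"y":0,"z":1,"yaw":0,"gripper":-1},{"x":0,"y":0,"z":1,"yaw":0,"gripper":-1},{"x":0,"y":0,"z":0,"yaw":0,"gripper":-1},{"x":0,"y":0,"z":0,"yaw":0,"gripper":-1}]'
python3 go.py 553 -333 124
```

```text
time_s: 7.25
ee_pos: [552.3, -335.8, 273.6]
ee_rot: [-179.8, 0.0, 78.1]
force: [-0.1, 0.6, -3.8]
gripper_width: 37.0
time_s: 8.17
ee_pos: [553.0, -332.2, 135.9]
ee_rot: [-180.0, -0.0, 78.3]
force: [-0.1, -0.2, -2.7]
gripper_width: 37.4
t 8.2 pos [ 553.  -332.2  135.9] rot [-180.    -0.    78.3] w 37.4 F [-0.1 -0.2 -2.7] yaw units to 78: 0.06 tool delta cm [-0.08  0.02  1.19]
```

Lower gently, release and rise.

```bash
python3 -m inch '[{"x":0,"y":0,"z":0.5,"yaw":0,"gripper":-1},{"x":0,"y":0,"z":0.3,"yaw":0,"gripper":-1},{"x":0,"y":0,"z":0.2,"yaw":0,"gripper":-1},{"x":0,"y":0,"z":0.1,"yaw":0,"gripper":-1},{"x":0,"y":0,"z":0.1,"yaw":0,"gripper":-1},{"x":0,"y":0,"z":0,"yaw":0,"gripper":-1},{"x":0,"y":0,"z":0,"yaw":0,"gripper":-1}]'; python3 -m inch '[{"x":0,"y":0,"z":0,"yaw":0,"gripper":1},{"x":0,"y":0,"z":0,"yaw":0,"gripper":1},{"x":0,"y":0,"z":0,"yaw":0,"gripper":1},{"x":0,"y":0,"z":0,"yaw":0,"gripper":1},{"x":0,"y":0,"z":0,"yaw":0,"gripper":1},{"x":0,"y":0,"z":0,"yaw":0,"gripper":1},{"x":0,"y":0,"z":-1,"yaw":0,"gripper":1},{"x":0,"y":0,"z":-2.5,"yaw":0,"gripper":1},{"x":0,"y":0,"z":-3,"yaw":0,"gripper":1},{"x":0,"y":0,"z":-3,"yaw":0,"gripper":1},{"x":0,"y":0,"z":-1.5,"yaw":0,"gripper":1},{"x":0,"y":0,"z":0,"yaw":0,"gripper":1}]'
python3 go.py 546 61 236
```

```text
time_s: 8.75
ee_pos: [553.0, -332.9, 124.1]
ee_rot: [180.0, -0.0, 78.3]
force: [-0.7, 0.2, -4.6]
gripper_width: 37.5
time_s: 9.75
ee_pos: [554.8, -333.9, 239.6]
ee_rot: [179.5, 0.2, 78.3]
force: [-0.8, -1.2, 0.4]
gripper_width: 91.1
t 9.8 pos [ 554.8 -333.9  239.6] rot [179.5   0.2  78.3] w 91.1 F [-0.8 -1.2  0.4] yaw units to 78: 0.05 tool delta cm [38.49 -8.89  0.15]
```

```bash
python3 -m inch '[{"x":1.75,"y":-0.4,"z":0,"yaw":0,"gripper":1},{"x":3.5,"y":-0.81,"z":0,"yaw":0,"gripper":1},{"x":3.5,"y":-0.81,"z":0,"yaw":0,"gripper":1},{"x":3.5,"y":-0.81,"z":0,"yaw":0,"gripper":1},{"x":3.5,"y":-0.81,"z":0,"yaw":0,"gripper":1},{"x":3.5,"y":-0.81,"z":0,"yaw":0,"gripper":1},{"x":3.5,"y":-0.81,"z":0,"yaw":0,"gripper":1},{"x":3.5,"y":-0.81,"z":0,"yaw":0,"gripper":1},{"x":3.5,"y":-0.81,"z":0,"yaw":0,"gripper":1},{"x":3.5,"y":-0.81,"z":0,"yaw":0,"gripper":1},{"x":3.5,"y":-0.81,"z":0,"yaw":0,"gripper":1},{"x":1.75,"y":-0.4,"z":0,"yaw":0,"gripper":1}]'; python3 -m inch '[{"x":0,"y":0,"z":0,"yaw":0,"gripper":1},{"x":0,"y":0,"z":0,"yaw":0,"gripper":1}]'
python3 go.py 546 61 112
python3 - <<'E'
from h import *
f=grab('top');im=f['pixels'];hsv=cv2.cvtColor(im,cv2.COLOR_RGB2HSV).astype(int)
m=(hsv[...,0]>100)&(hsv[...,0]<125)&(hsv[...,1]>120)&(hsv[...,2]>80);m[:, :430]=0;m[:,520:]=0;m[:200]=0;m[350:]=0
v,u=np.nonzero(m);print(len(u),onz(f,[u.mean(),v.mean()],131))
g=grab('side');a=cv2.resize(im[190:350,240:520],(490,280));b=cv2.resize(g['pixels'][160:440,200:460],(310,333));W=np.zeros((333,800,3),np.uint8);W[:280,:490]=a;W[:,490:]=b
cv2.imwrite('pics/g2.png',W[:,:,::-1])
E
```

```text
time_s: 10.75
ee_pos: [542.1, 66.4, 232.5]
ee_rot: [-179.8, -0.1, 78.4]
force: [0.4, -0.7, -0.3]
gripper_width: 91.4
time_s: 10.92
ee_pos: [542.9, 63.4, 232.7]
ee_rot: [-179.9, 0.1, 78.4]
force: [0.1, -0.2, 0.3]
gripper_width: 91.4
t 10.9 pos [542.9  63.4 232.7] rot [-1.799e+02  1.000e-01  7.840e+01] w 91.4 F [ 0.1 -0.2  0.3] yaw units to 78: 0.08 tool delta cm [-0.16  0.39 12.07]
349 [[ 550.65171999 -328.84336693]]
```

View pics/g2.png

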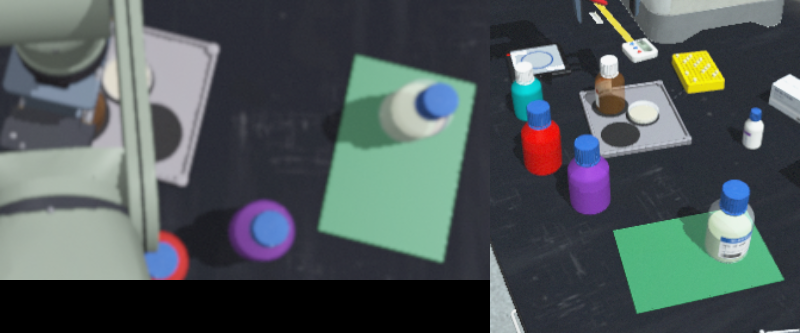

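Buffer stands upright on the mat at about (551,-329), dish undisturbed. Descending on amber.

```bash
python3 -m inch '[{"x":-0.16,"y":0.39,"z":2,"yaw":0,"gripper":1},{"x":0,"y":0,"z":2,"yaw":0,"gripper":1},{"x":0,"y":0,"z":2,"yaw":0,"gripper":1},{"x":0,"y":0,"z":1.7,"yaw":0,"gripper":1},{"x":0,"y":0,"z":1.2,"yaw":0,"gripper":1},{"x":0,"y":0,"z":1,"yaw":0,"gripper":1},{"x":0,"y":0,"z":1,"yaw":0,"gripper":1},{"x":0,"y":0,"z":0.6,"yaw":0,"gripper":1},{"x":0,"y":0,"z":0.4,"yaw":0,"gripper":1},{"x":0,"y":0,"z":0,"yaw":0,"gripper":1},{"x":0,"y":0,"z":0,"yaw":0,"gripper":1}]'; python3 go.py 546 61 114;  python3 -m inch '[{"x":0,"y":0,"z":0,"yaw":0,"gripper":-1},{"x":0,"y":0,"z":0,"yaw":0,"gripper":-1},{"x":0,"y":0,"z":0,"yaw":0,"gripper":-1},{"x":0,"y":0,"z":0,"yaw":0,"gripper":-1},{"x":0,"y":0,"z":0,"yaw":0,"gripper":-1},{"x":0,"y":0,"z":0,"yaw":0,"gripper":-1},{"x":0,"y":0,"z":0,"yaw":0,"gripper":-1},{"x":0,"y":0,"z":0,"yaw":0,"gripper":-1},{"x":0,"y":0,"z":0,"yaw":0,"gripper":-1},{"x":0,"y":0,"z":0,"yaw":0,"gripper":-1}]' 30; python3 -m inch '[{"x":0,"y":0,"z":-0.3,"yaw":0,"gripper":-1},{"x":0,"y":0,"z":-0.7,"yaw":0,"gripper":-1},{"x":0,"y":0,"z":-1,"yaw":0,"gripper":-1},{"x":0,"y":0,"z":-1.5,"yaw":0,"gripper":-1},{"x":0,"y":0,"z":-2,"yaw":0,"gripper":-1},{"x":0,"y":0,"z":-2,"yaw":0,"gripper":-1},{"x":0,"y":0,"z":-2,"yaw":0,"gripper":-1},{"x":0,"y":0,"z":-2,"yaw":0,"gripper":-1},{"x":0,"y":0,"z":-2,"yaw":0,"gripper":-1},{"x":0,"y":0,"z":-1,"yaw":0,"gripper":-1},{"x":0,"y":0,"z":-0.5,"yaw":0,"gripper":-1},{"x":0,"y":0,"z":0,"yaw":0,"gripper":-1}]'
python3 go.py 459 -313 264
```

```text
time_s: 11.93
ee_pos: [547.9, 59.9, 115.2]
ee_rot: [180.0, -0.0, 78.3]
force: [0.5, 0.9, 0.5]
gripper_width: 91.1
t 11.9 pos [547.9  59.9 115.2] rot [180.   -0.   78.3] w 91.1 F [0.5 0.9 0.5] yaw units to 78: 0.05 tool delta cm [ 0.07 -0.21  0.12]
time_s: 12.77
ee_pos: [547.4, 59.9, 114.9]
ee_rot: [-180.0, -0.0, 78.3]
force: [-0.9, 0.5, 0.5]
gripper_width: 33.0
time_s: 13.77
ee_pos: [547.9, 59.9, 266.1]
ee_rot: [179.9, -0.0, 78.3]
force: [-0.5, -0.0, -2.2]
gripper_width: 32.6
t 13.8 pos [547.9  59.9 266.1] rot [179.9  -0.   78.3] w 32.6 F [-0.5 -0.  -2.2] yaw units to 78: 0.05 tool delta cm [-38.32  -1.12   0.18]
```

```bash
python3 -m inch '[{"x":-1.75,"y":-0.05,"z":0,"yaw":0,"gripper":-1},{"x":-3.48,"y":-0.1,"z":0,"yaw":0,"gripper":-1},{"x":-3.48,"y":-0.1,"z":0,"yaw":0,"gripper":-1},{"x":-3.48,"y":-0.1,"z":0,"yaw":0,"gripper":-1},{"x":-3.48,"y":-0.1,"z":0,"yaw":0,"gripper":-1},{"x":-3.48,"y":-0.1,"z":0,"yaw":0,"gripper":-1},{"x":-3.48,"y":-0.1,"z":0,"yaw":0,"gripper":-1},{"x":-3.48,"y":-0.1,"z":0,"yaw":0,"gripper":-1},{"x":-3.48,"y":-0.1,"z":0,"yaw":0,"gripper":-1},{"x":-3.48,"y":-0.1,"z":0,"yaw":0,"gripper":-1},{"x":-3.48,"y":-0.1,"z":0,"yaw":0,"gripper":-1},{"x":-1.75,"y":-0.05,"z":0,"yaw":0,"gripper":-1}]'; python3 -m inch '[{"x":0,"y":0,"z":0,"yaw":0,"gripper":-1},{"x":0,"y":0,"z":1,"yaw":0,"gripper":-1},{"x":0,"y":0,"z":2.5,"yaw":0,"gripper":-1},{"x":0,"y":0,"z":2.5,"yaw":0,"gripper":-1},{"x":0,"y":0,"z":2.5,"yaw":0,"gripper":-1},{"x":0,"y":0,"z":2,"yaw":0,"gripper":-1},{"x":0,"y":0,"z":1.5,"yaw":0,"gripper":-1},{"x":0,"y":0,"z":1,"yaw":0,"gripper":-1},{"x":0,"y":0,"z":1,"yaw":0,"gripper":-1},{"x":0,"y":0,"z":0,"yaw":0,"gripper":-1},{"x":0,"y":0,"z":0,"yaw":0,"gripper":-1}]'
python3 go.py 459 -313 113
```

```text
time_s: 14.77
ee_pos: [457.2, -316.0, 263.2]
ee_rot: [-179.8, 0.0, 78.1]
force: [0.6, 0.4, -1.4]
gripper_width: 33.2
time_s: 15.68
ee_pos: [459.1, -312.4, 124.7]
ee_rot: [-180.0, -0.0, 78.3]
force: [-0.6, 0.3, -2.3]
gripper_width: 33.4
t 15.7 pos [ 459.1 -312.4  124.7] rot [-180.    -0.    78.3] w 33.4 F [-0.6  0.3 -2.3] yaw units to 78: 0.06 tool delta cm [-0.06  0.01  1.17]
```

```bash
python3 -m inch '[{"x":0,"y":0,"z":0.5,"yaw":0,"gripper":-1},{"x":0,"y":0,"z":0.3,"yaw":0,"gripper":-1},{"x":0,"y":0,"z":0.2,"yaw":0,"gripper":-1},{"x":0,"y":0,"z":0.1,"yaw":0,"gripper":-1},{"x":0,"y":0,"z":0.1,"yaw":0,"gripper":-1},{"x":0,"y":0,"z":0,"yaw":0,"gripper":-1},{"x":0,"y":0,"z":0,"yaw":0,"gripper":-1}]'; python3 -m inch '[{"x":0,"y":0,"z":0,"yaw":0,"gripper":1},{"x":0,"y":0,"z":0,"yaw":0,"gripper":1},{"x":0,"y":0,"z":0,"yaw":0,"gripper":1},{"x":0,"y":0,"z":0,"yaw":0,"gripper":1},{"x":0,"y":0,"z":0,"yaw":0,"gripper":1},{"x":0,"y":0,"z":0,"yaw":0,"gripper":1},{"x":0,"y":0,"z":-1,"yaw":0,"gripper":1},{"x":0,"y":0,"z":-2.5,"yaw":0,"gripper":1},{"x":0,"y":0,"z":-3,"yaw":0,"gripper":1},{"x":0,"y":0,"z":-3,"yaw":0,"gripper":1},{"x":0,"y":0,"z":-1.5,"yaw":0,"gripper":1},{"x":0,"y":0,"z":0,"yaw":0,"gripper":1}]'
python3 go.py 590 7 226
python3 - <<'E'
from h import *
f=grab('top');g=grab('side');im=f['pixels']
a=cv2.resize(im[180:310,240:540],(600,260));b=cv2.resize(g['pixels'][180:440,200:460],(340,340));W=np.zeros((600,600,3),np.uint8);W[:260]=a;W[260:,:340]=b
cv2.imwrite('pics/g3.png',W[:,:,::-1])
hsv=cv2.cvtColor(im,cv2.COLOR_RGB2HSV).astype(int)
m=(hsv[...,0]>14)&(hsv[...,0]<35)&(hsv[...,1]>14)&(hsv[...,2]>170);m[:,:290]=0;m[:,345:]=0;m[:210]=0;m[260:]=0
v,u=np.nonzero(m);print(len(u),u.min(),u.max(),v.min(),v.max(),onz(f,[u.mean(),v.mean()],14))
E
```

```text
time_s: 16.27
ee_pos: [459.0, -313.0, 113.0]
ee_rot: [180.0, 0.0, 78.3]
force: [-0.3, 0.0, -2.6]
gripper_width: 33.3
time_s: 17.27
ee_pos: [460.8, -314.1, 227.9]
ee_rot: [179.5, 0.2, 78.3]
force: [-0.4, -0.2, -0.6]
gripper_width: 90.9
t 17.3 pos [ 460.8 -314.1  227.9] rot [179.5   0.2  78.3] w 90.9 F [-0.4 -0.2 -0.6] yaw units to 78: 0.05 tool delta cm [34.07  6.12  0.12]
482 300 324 222 246 [[590.6807395    7.52135204]]
```

View pics/g3.png

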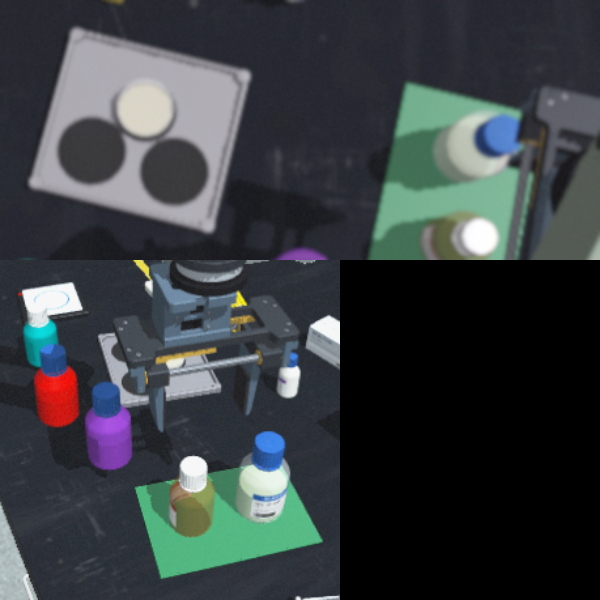

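Both bottles stand on the mat, the spots are empty, and the dish is at (590.7,7.5), unmoved. Next the dish, with the gripper opened to about 75 mm to clear the rim.

```bash
python3 -m inch '[{"x":1.55,"y":0.28,"z":0,"yaw":0,"gripper":1},{"x":3.1,"y":0.56,"z":0,"yaw":0,"gripper":1},{"x":3.1,"y":0.56,"z":0,"yaw":0,"gripper":1},{"x":3.1,"y":0.56,"z":0,"yaw":0,"gripper":1},{"x":3.1,"y":0.56,"z":0,"yaw":0,"gripper":1},{"x":3.1,"y":0.56,"z":0,"yaw":0,"gripper":1},{"x":3.1,"y":0.56,"z":0,"yaw":0,"gripper":1},{"x":3.1,"y":0.56,"z":0,"yaw":0,"gripper":1},{"x":3.1,"y":0.56,"z":0,"yaw":0,"gripper":0.65},{"x":3.1,"y":0.56,"z":0,"yaw":0,"gripper":0.65},{"x":3.1,"y":0.56,"z":0,"yaw":0,"gripper":0.65},{"x":1.55,"y":0.28,"z":0,"yaw":0,"gripper":0.65}]' 10; python3 -m inch '[{"x":0,"y":0,"z":1.5,"yaw":0,"gripper":0.65},{"x":0,"y":0,"z":3,"yaw":0,"gripper":0.65},{"x":0,"y":0,"z":3,"yaw":0,"gripper":0.65},{"x":0,"y":0,"z":3,"yaw":0,"gripper":0.65},{"x":0,"y":0,"z":2.5,"yaw":0,"gripper":0.65},{"x":0,"y":0,"z":1,"yaw":0,"gripper":0.65},{"x":0,"y":0,"z":0,"yaw":0,"gripper":0.65},{"x":0,"y":0,"z":0,"yaw":0,"gripper":0.65},{"x":0,"y":0,"z":0,"yaw":0,"gripper":0.65}]'
python3 go.py 591.2 7 29.5
```

```text
time_s: 18.37
ee_pos: [588.6, 11.7, 220.8]
ee_rot: [-179.8, -0.0, 78.4]
force: [0.7, -0.3, 0.2]
gripper_width: 75.5
time_s: 19.12
ee_pos: [589.6, 8.5, 84.2]
ee_rot: [179.9, -0.0, 78.3]
force: [0.7, 0.1, 1.0]
gripper_width: 75.3
t 19.1 pos [589.6   8.5  84.2] rot [179.9  -0.   78.3] w 75.3 F [0.7 0.1 1. ] yaw units to 78: 0.05 tool delta cm [-0.11  0.17  5.47]
```

```bash
python3 -m inch '[{"x":-0.11,"y":0.17,"z":1,"yaw":0,"gripper":0.65},{"x":0,"y":0,"z":1.5,"yaw":0,"gripper":0.65},{"x":0,"y":0,"z":1.3,"yaw":0,"gripper":0.65},{"x":0,"y":0,"z":0.8,"yaw":0,"gripper":0.65},{"x":0,"y":0,"z":0.5,"yaw":0,"gripper":0.65},{"x":0,"y":0,"z":0.3,"yaw":0,"gripper":0.65},{"x":0,"y":0,"z":0,"yaw":0,"gripper":0.65},{"x":0,"y":0,"z":0,"yaw":0,"gripper":0.65}]'
python3 go.py 591.2 7 29.5
python3 -m inch '[{"x":0,"y":0,"z":0,"yaw":0,"gripper":-1},{"x":0,"y":0,"z":0,"yaw":0,"gripper":-1},{"x":0,"y":0,"z":0,"yaw":0,"gripper":-1},{"x":0,"y":0,"z":0,"yaw":0,"gripper":-1},{"x":0,"y":0,"z":0,"yaw":0,"gripper":-1},{"x":0,"y":0,"z":0,"yaw":0,"gripper":-1}]' 10
python3 - <<'E'
from h import *
g=grab('side');cv2.imwrite('pics/g4.png',cv2.resize(g['pixels'][180:300,250:410],(640,480))[:,:,::-1])
E
```

```text
time_s: 19.78
ee_pos: [590.5, 7.1, 29.4]
ee_rot: [179.9, -0.0, 78.3]
force: [0.2, 0.8, 0.4]
gripper_width: 75.1
t 19.8 pos [590.5   7.1  29.4] rot [179.9  -0.   78.3] w 75.1 F [0.2 0.8 0.4] yaw units to 78: 0.05 tool delta cm [ 0.01  0.07 -0.01]
time_s: 20.28
ee_pos: [590.4, 7.1, 29.4]
ee_rot: [179.9, -0.0, 78.3]
force: [0.5, -0.3, 3.3]
gripper_width: 56.2
```

View pics/g4.png

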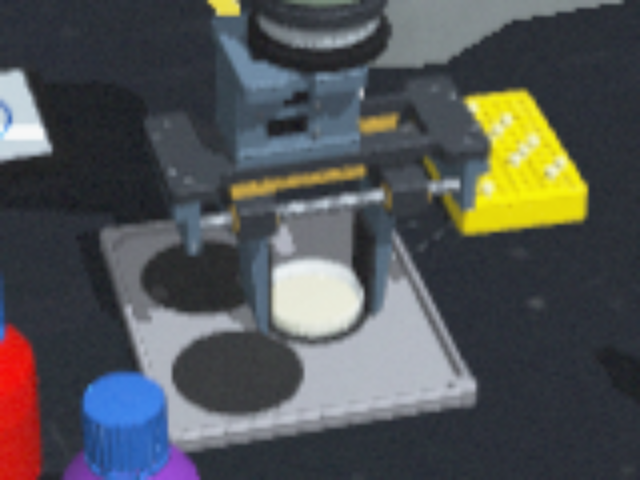

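The fingers hold the dish (56 mm) and it lies level between them. Lift and carry to the pad.

```bash
python3 -m inch '[{"x":0,"y":0,"z":-0.2,"yaw":0,"gripper":-1},{"x":0,"y":0,"z":-0.5,"yaw":0,"gripper":-1},{"x":0,"y":0,"z":-1,"yaw":0,"gripper":-1},{"x":0,"y":0,"z":-2,"yaw":0,"gripper":-1},{"x":0,"y":0,"z":-2.5,"yaw":0,"gripper":-1},{"x":0,"y":0,"z":-2.5,"yaw":0,"gripper":-1},{"x":0,"y":0,"z":-2,"yaw":0,"gripper":-1},{"x":0,"y":0,"z":-1,"yaw":0,"gripper":-1},{"x":0,"y":0,"z":0,"yaw":0,"gripper":-1},{"x":0,"y":0,"z":0,"yaw":0,"gripper":-1}]'
python3 go.py 467.5 280.5 140
```

```text
time_s: 21.17
ee_pos: [589.8, 7.1, 146.0]
ee_rot: [180.0, -0.0, 78.3]
force: [-0.6, -0.1, -0.2]
gripper_width: 56.8
t 21.2 pos [589.8   7.1 146. ] rot [180.   -0.   78.3] w 56.8 F [-0.6 -0.1 -0.2] yaw units to 78: 0.05 tool delta cm [ 24.28 -17.54   0.6 ]
```

```bash
python3 -m inch '[{"x":1.1,"y":-0.8,"z":0,"yaw":0,"gripper":-1},{"x":2.2,"y":-1.59,"z":0,"yaw":0,"gripper":-1},{"x":2.2,"y":-1.59,"z":0,"yaw":0,"gripper":-1},{"x":2.2,"y":-1.59,"z":0,"yaw":0,"gripper":-1},{"x":2.2,"y":-1.59,"z":0,"yaw":0,"gripper":-1},{"x":2.2,"y":-1.59,"z":0,"yaw":0,"gripper":-1},{"x":2.2,"y":-1.59,"z":0,"yaw":0,"gripper":-1},{"x":2.2,"y":-1.59,"z":0,"yaw":0,"gripper":-1},{"x":2.2,"y":-1.59,"z":0,"yaw":0,"gripper":-1},{"x":2.2,"y":-1.59,"z":0,"yaw":0,"gripper":-1},{"x":2.2,"y":-1.59,"z":0,"yaw":0,"gripper":-1},{"x":1.1,"y":-0.8,"z":0,"yaw":0,"gripper":-1}]';python3 -m inch '[{"x":0,"y":0,"z":1,"yaw":0,"gripper":-1},{"x":0,"y":0,"z":2,"yaw":0,"gripper":-1},{"x":0,"y":0,"z":2,"yaw":0,"gripper":-1},{"x":0,"y":0,"z":1.5,"yaw":0,"gripper":-1},{"x":0,"y":0,"z":1,"yaw":0,"gripper":-1},{"x":0,"y":0,"z":0,"yaw":0,"gripper":-1},{"x":0,"y":0,"z":0,"yaw":0,"gripper":-1},{"x":0,"y":0,"z":0,"yaw":0,"gripper":-1}]'
python3 go.py 467.5 280.5 36.5
python3 - <<'E'
from h import *
f=grab('top');g=grab('side');a=cv2.resize(f['pixels'][230:350,110:270],(400,300));b=cv2.resize(g['pixels'][130:250,180:340],(400,300))
cv2.imwrite('pics/g5.png',np.hstack([a,b])[:,:,::-1])
E
```

```text
time_s: 22.17
ee_pos: [465.1, 281.9, 144.3]
ee_rot: [-179.8, 0.1, 78.4]
force: [-0.6, 0.4, -0.5]
gripper_width: 56.9
time_s: 22.83
ee_pos: [468.5, 279.6, 71.4]
ee_rot: [180.0, -0.0, 78.2]
force: [0.2, 1.0, -0.4]
gripper_width: 56.7
t 22.8 pos [468.5 279.6  71.4] rot [180.   -0.   78.2] w 56.7 F [ 0.2  1.  -0.4] yaw units to 78: 0.05 tool delta cm [ 0.07 -0.12  3.49]
```

View pics/g5.png

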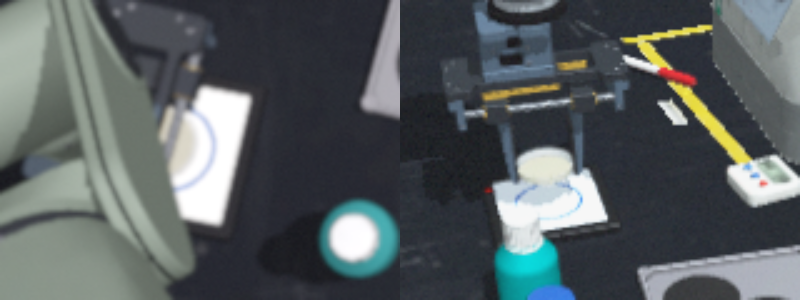

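```bash
python3 -m inch '[{"x":0.07,"y":-0.08,"z":1,"yaw":0,"gripper":-1},{"x":0,"y":0,"z":1,"yaw":0,"gripper":-1},{"x":0,"y":0,"z":0.6,"yaw":0,"gripper":-1},{"x":0,"y":0,"z":0.4,"yaw":0,"gripper":-1},{"x":0,"y":0,"z":0.2,"yaw":0,"gripper":-1},{"x":0,"y":0,"z":0.2,"yaw":0,"gripper":-1},{"x":0,"y":0,"z":0.1,"yaw":0,"gripper":-1},{"x":0,"y":0,"z":0,"yaw":0,"gripper":-1},{"x":0,"y":0,"z":0,"yaw":0,"gripper":-1}]'; python3 -m inch '[{"x":0,"y":0,"z":0,"yaw":0,"gripper":0.5},{"x":0,"y":0,"z":0,"yaw":0,"gripper":0.65},{"x":0,"y":0,"z":0,"yaw":0,"gripper":0.65},{"x":0,"y":0,"z":0,"yaw":0,"gripper":0.65},{"x":0,"y":0,"z":0,"yaw":0,"gripper":0.65},{"x":0,"y":0,"z":-0.5,"yaw":0,"gripper":0.65},{"x":0,"y":0,"z":-1.5,"yaw":0,"gripper":0.65},{"x":0,"y":0,"z":-3,"yaw":0,"gripper":0.65},{"x":0,"y":0,"z":-4,"yaw":0,"gripper":1},{"x":0,"y":0,"z":-4,"yaw":0,"gripper":1},{"x":0,"y":0,"z":-4,"yaw":0,"gripper":1},{"x":0,"y":0,"z":-2.5,"yaw":0,"gripper":1}]'
python3 go.py 459 -313 236
```

```text
time_s: 23.68
ee_pos: [467.2, 280.5, 36.4]
ee_rot: [-180.0, -0.0, 78.3]
force: [-1.9, -0.2, 3.3]
gripper_width: 56.6
time_s: 24.68
ee_pos: [468.3, 281.1, 235.9]
ee_rot: [179.7, -0.3, 78.3]
force: [0.2, 0.6, -1.2]
gripper_width: 91.3
t 24.7 pos [468.3 281.1 235.9] rot [179.7  -0.3  78.3] w 91.3 F [ 0.2  0.6 -1.2] yaw units to 78: 0.05 tool delta cm [-58.35  11.17  -0.22]
```

```bash
python3 -m inch '[{"x":-1.62,"y":0.31,"z":0,"yaw":0,"gripper":1},{"x":-3.24,"y":0.62,"z":0,"yaw":0,"gripper":1},{"x":-3.24,"y":0.62,"z":0,"yaw":0,"gripper":1},{"x":-3.24,"y":0.62,"z":0,"yaw":0,"gripper":1},{"x":-3.24,"y":0.62,"z":0,"yaw":0,"gripper":1},{"x":-3.24,"y":0.62,"z":0,"yaw":0,"gripper":1},{"x":-3.24,"y":0.62,"z":0,"yaw":0,"gripper":1},{"x":-3.24,"y":0.62,"z":0,"yaw":0,"gripper":1},{"x":-3.24,"y":0.62,"z":0,"yaw":0,"gripper":1},{"x":-3.24,"y":0.62,"z":0,"yaw":0,"gripper":1},{"x":-3.24,"y":0.62,"z":0,"yaw":0,"gripper":1},{"x":-3.24,"y":0.62,"z":0,"yaw":0,"gripper":1}]';python3 -m inch '[{"x":-3.24,"y":0.62,"z":0,"yaw":0,"gripper":1},{"x":-3.24,"y":0.62,"z":0,"yaw":0,"gripper":1},{"x":-3.24,"y":0.62,"z":0,"yaw":0,"gripper":1},{"x":-3.24,"y":0.62,"z":0,"yaw":0,"gripper":1},{"x":-3.24,"y":0.62,"z":0,"yaw":0,"gripper":1},{"x":-3.24,"y":0.62,"z":0,"yaw":0,"gripper":1},{"x":-1.62,"y":0.31,"z":0,"yaw":0,"gripper":1},{"x":0,"y":0,"z":0,"yaw":0,"gripper":1},{"x":0,"y":0,"z":0,"yaw":0,"gripper":1}]'
python3 go.py 459 -313 113
python3 - <<'E'
from h import *
f=grab('top');a=f['pixels'];g=grab('side')
b=cv2.resize(a[245:335,130:230],(500,450));c=cv2.resize(g['pixels'][190:235,200:275],(300,180));W=np.zeros((450,800,3),np.uint8);W[:,:500]=b;W[:180,500:]=c
cv2.imwrite('pics/g6.png',W[:,:,::-1])
hsv=cv2.cvtColor(a,cv2.COLOR_RGB2HSV).astype(int)
m=(hsv[...,0]>10)&(hsv[...,0]<40)&(hsv[...,1]>14)&(hsv[...,2]>150);m[:,:155]=0;m[:,205:]=0;m[:265]=0;m[315:]=0
n,l,s,ce=cv2.connectedComponentsWithStats(m.astype(np.uint8));i=1+s[1:,4].argmax();print(s[i],ce[i],'dish',onz(f,ce[i],20),'pad ring before', onz(f,[178,289],12))
E
```

```text
time_s: 25.68
ee_pos: [460.9, -100.4, 231.4]
ee_rot: [180.0, -0.0, 78.3]
force: [0.3, 0.4, -0.9]
gripper_width: 91.1
time_s: 26.43
ee_pos: [457.7, -313.1, 230.7]
ee_rot: [-180.0, -0.1, 78.2]
force: [0.1, 0.4, -0.1]
gripper_width: 91.0
t 26.4 pos [ 457.7 -313.1  230.7] rot [-1.80e+02 -1.00e-01  7.82e+01] w 91.0 F [ 0.1  0.4 -0.1] yaw units to 78: 0.04 tool delta cm [ 0.02  0.14 11.77]
[165 277  25  25 487] [176.97741273 289.21765914] dish [[466.77856585 280.18322709]] pad ring before [[468.04490506 280.0416839 ]]
```

View pics/g6.png

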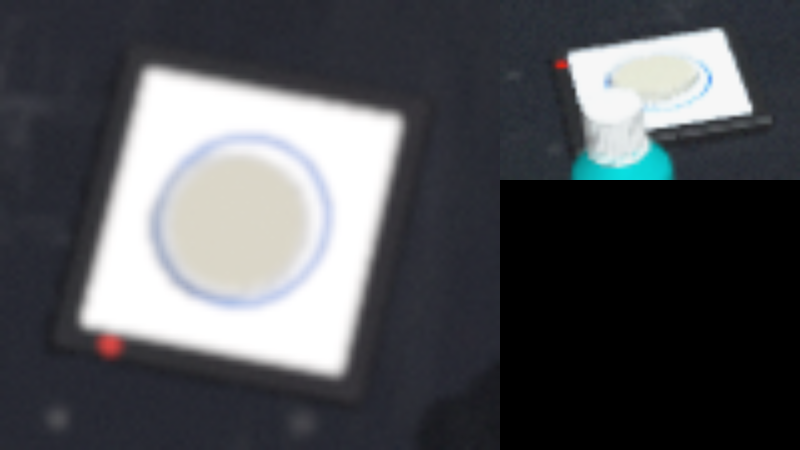

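The dish lies in the ring, offset about 2–3 mm (dish at crop (238,225), ring at (242,220)), and flat. Now amber back.

```bash
python3 -m inch '[{"x":0.02,"y":0.14,"z":2,"yaw":0,"gripper":1},{"x":0,"y":0,"z":2,"yaw":0,"gripper":1},{"x":0,"y":0,"z":2,"yaw":0,"gripper":1},{"x":0,"y":0,"z":1.7,"yaw":0,"gripper":1},{"x":0,"y":0,"z":1.2,"yaw":0,"gripper":1},{"x":0,"y":0,"z":1,"yaw":0,"gripper":1},{"x":0,"y":0,"z":1,"yaw":0,"gripper":1},{"x":0,"y":0,"z":0.6,"yaw":0,"gripper":1},{"x":0,"y":0,"z":0.25,"yaw":0,"gripper":1},{"x":0,"y":0,"z":0,"yaw":0,"gripper":1},{"x":0,"y":0,"z":0,"yaw":0,"gripper":1}]'; python3 go.py 459 -313 113;  python3 -m inch '[{"x":0,"y":0,"z":0,"yaw":0,"gripper":-1},{"x":0,"y":0,"z":0,"yaw":0,"gripper":-1},{"x":0,"y":0,"z":0,"yaw":0,"gripper":-1},{"x":0,"y":0,"z":0,"yaw":0,"gripper":-1},{"x":0,"y":0,"z":0,"yaw":0,"gripper":-1},{"x":0,"y":0,"z":0,"yaw":0,"gripper":-1},{"x":0,"y":0,"z":0,"yaw":0,"gripper":-1},{"x":0,"y":0,"z":0,"yaw":0,"gripper":-1},{"x":0,"y":0,"z":0,"yaw":0,"gripper":-1},{"x":0,"y":0,"z":0,"yaw":0,"gripper":-1}]' 30; python3 -m inch '[{"x":0,"y":0,"z":-0.3,"yaw":0,"gripper":-1},{"x":0,"y":0,"z":-0.7,"yaw":0,"gripper":-1},{"x":0,"y":0,"z":-1,"yaw":0,"gripper":-1},{"x":0,"y":0,"z":-1.5,"yaw":0,"gripper":-1},{"x":0,"y":0,"z":-2,"yaw":0,"gripper":-1},{"x":0,"y":0,"z":-2,"yaw":0,"gripper":-1},{"x":0,"y":0,"z":-2,"yaw":0,"gripper":-1},{"x":0,"y":0,"z":-2,"yaw":0,"gripper":-1},{"x":0,"y":0,"z":-2,"yaw":0,"gripper":-1},{"x":0,"y":0,"z":-1,"yaw":0,"gripper":-1},{"x":0,"y":0,"z":-0.5,"yaw":0,"gripper":-1},{"x":0,"y":0,"z":0,"yaw":0,"gripper":-1}]'
python3 go.py 546.8 60 264
```

```text
time_s: 27.45
ee_pos: [459.7, -313.5, 113.9]
ee_rot: [179.9, 0.0, 78.3]
force: [0.0, -0.9, 0.8]
gripper_width: 91.1
t 27.4 pos [ 459.7 -313.5  113.9] rot [179.9   0.   78.3] w 91.1 F [ 0.  -0.9  0.8] yaw units to 78: 0.05 tool delta cm [ 0.03 -0.08  0.09]
time_s: 28.28
ee_pos: [459.1, -313.2, 113.3]
ee_rot: [-180.0, -0.0, 78.3]
force: [-0.4, 0.8, 0.1]
gripper_width: 33.6
time_s: 29.28
ee_pos: [459.6, -313.6, 264.6]
ee_rot: [179.9, 0.0, 78.3]
force: [1.0, 0.1, -2.2]
gripper_width: 32.8
t 29.3 pos [ 459.6 -313.6  264.6] rot [179.9   0.   78.3] w 32.8 F [ 1.   0.1 -2.2] yaw units to 78: 0.05 tool delta cm [3.835e+01 9.400e-01 3.000e-02]
```

```bash
python3 -m inch '[{"x":1.75,"y":0.04,"z":0,"yaw":0,"gripper":-1},{"x":3.48,"y":0.09,"z":0,"yaw":0,"gripper":-1},{"x":3.48,"y":0.09,"z":0,"yaw":0,"gripper":-1},{"x":3.48,"y":0.09,"z":0,"yaw":0,"gripper":-1},{"x":3.48,"y":0.09,"z":0,"yaw":0,"gripper":-1},{"x":3.48,"y":0.09,"z":0,"yaw":0,"gripper":-1},{"x":3.48,"y":0.09,"z":0,"yaw":0,"gripper":-1},{"x":3.48,"y":0.09,"z":0,"yaw":0,"gripper":-1},{"x":3.48,"y":0.09,"z":0,"yaw":0,"gripper":-1},{"x":3.48,"y":0.09,"z":0,"yaw":0,"gripper":-1},{"x":3.48,"y":0.09,"z":0,"yaw":0,"gripper":-1},{"x":1.75,"y":0.04,"z":0,"yaw":0,"gripper":-1}]'; python3 -m inch '[{"x":0,"y":0,"z":0,"yaw":0,"gripper":-1},{"x":0,"y":0,"z":1,"yaw":0,"gripper":-1},{"x":0,"y":0,"z":2.5,"yaw":0,"gripper":-1},{"x":0,"y":0,"z":2.5,"yaw":0,"gripper":-1},{"x":0,"y":0,"z":2.5,"yaw":0,"gripper":-1},{"x":0,"y":0,"z":2,"yaw":0,"gripper":-1},{"x":0,"y":0,"z":1.5,"yaw":0,"gripper":-1},{"x":0,"y":0,"z":1,"yaw":0,"gripper":-1},{"x":0,"y":0,"z":0.5,"yaw":0,"gripper":-1},{"x":0,"y":0,"z":0,"yaw":0,"gripper":-1},{"x":0,"y":0,"z":0,"yaw":0,"gripper":-1},{"x":0,"y":0,"z":0,"yaw":0,"gripper":-1}]'
python3 go.py 546.8 60 115.2
```

```text
time_s: 30.28
ee_pos: [546.7, 63.3, 261.8]
ee_rot: [-179.8, -0.1, 78.4]
force: [0.2, -0.1, -1.5]
gripper_width: 33.2
time_s: 31.28
ee_pos: [547.5, 59.5, 129.4]
ee_rot: [179.9, -0.0, 78.2]
force: [-0.2, 0.3, -1.4]
gripper_width: 32.9
t 31.3 pos [547.5  59.5 129.4] rot [179.9  -0.   78.2] w 32.9 F [-0.2  0.3 -1.4] yaw units to 78: 0.05 tool delta cm [ 0.04 -0.09  1.42]
```

Lower, release, rise, and go back above buffer at (553,-333).

```bash
python3 -m inch '[{"x":0.04,"y":-0.09,"z":0.7,"yaw":0,"gripper":-1},{"x":0,"y":0,"z":0.3,"yaw":0,"gripper":-1},{"x":0,"y":0,"z":0.2,"yaw":0,"gripper":-1},{"x":0,"y":0,"z":0.1,"yaw":0,"gripper":-1},{"x":0,"y":0,"z":0.1,"yaw":0,"gripper":-1},{"x":0,"y":0,"z":0,"yaw":0,"gripper":-1},{"x":0,"y":0,"z":0,"yaw":0,"gripper":-1}]'; python3 -m inch '[{"x":0,"y":0,"z":0,"yaw":0,"gripper":1},{"x":0,"y":0,"z":0,"yaw":0,"gripper":1},{"x":0,"y":0,"z":0,"yaw":0,"gripper":1},{"x":0,"y":0,"z":0,"yaw":0,"gripper":1},{"x":0,"y":0,"z":0,"yaw":0,"gripper":1},{"x":0,"y":0,"z":0,"yaw":0,"gripper":1},{"x":0,"y":0,"z":-1,"yaw":0,"gripper":1},{"x":0,"y":0,"z":-2.5,"yaw":0,"gripper":1},{"x":0,"y":0,"z":-3,"yaw":0,"gripper":1},{"x":0,"y":0,"z":-3,"yaw":0,"gripper":1},{"x":0,"y":0,"z":-2.5,"yaw":0,"gripper":1},{"x":0,"y":0,"z":0,"yaw":0,"gripper":1}]'
python3 -m inch '[{"x":-1.75,"y":0.4,"z":0,"yaw":0,"gripper":1},{"x":-3.5,"y":0.8,"z":0,"yaw":0,"gripper":1},{"x":-3.5,"y":0.8,"z":0,"yaw":0,"gripper":1},{"x":-3.5,"y":0.8,"z":0,"yaw":0,"gripper":1},{"x":-3.5,"y":0.8,"z":0,"yaw":0,"gripper":1},{"x":-3.5,"y":0.8,"z":0,"yaw":0,"gripper":1},{"x":-3.5,"y":0.8,"z":0,"yaw":0,"gripper":1},{"x":-3.5,"y":0.8,"z":0,"yaw":0,"gripper":1},{"x":-3.5,"y":0.8,"z":0,"yaw":0,"gripper":1},{"x":-3.5,"y":0.8,"z":0,"yaw":0,"gripper":1},{"x":-3.5,"y":0.8,"z":0,"yaw":0,"gripper":1},{"x":-1.75,"y":0.4,"z":0,"yaw":0,"gripper":1}]'; python3 -m inch '[{"x":0,"y":0,"z":0,"yaw":0,"gripper":1},{"x":0,"y":0,"z":0,"yaw":0,"gripper":1}]'
python3 go.py 553 -333 124
```

```text
time_s: 31.87
ee_pos: [545.9, 60.4, 115.3]
ee_rot: [180.0, -0.0, 78.3]
force: [-3.0, 0.7, 5.7]
gripper_width: 33.2
time_s: 32.87
ee_pos: [549.0, 60.5, 241.0]
ee_rot: [179.3, -0.2, 78.3]
force: [1.9, -0.0, 0.9]
gripper_width: 91.2
time_s: 33.87
ee_pos: [553.3, -338.6, 234.1]
ee_rot: [180.0, 0.1, 78.1]
force: [0.9, 1.0, 0.1]
gripper_width: 91.2
time_s: 34.03
ee_pos: [553.6, -334.7, 234.0]
ee_rot: [-179.9, -0.1, 78.2]
force: [-0.4, 1.1, -0.2]
gripper_width: 91.3
t 34.0 pos [ 553.6 -334.7  234. ] rot [-1.799e+02 -1.000e-01  7.820e+01] w 91.3 F [-0.4  1.1 -0.2] yaw units to 78: 0.04 tool delta cm [ 0.14 -0.08 11.  ]
```

```bash
python3 -m inch '[{"x":0.1,"y":-0.06,"z":2,"yaw":0,"gripper":1},{"x":0,"y":0,"z":2,"yaw":0,"gripper":1},{"x":0,"y":0,"z":2,"yaw":0,"gripper":1},{"x":0,"y":0,"z":1.5,"yaw":0,"gripper":1},{"x":0,"y":0,"z":1,"yaw":0,"gripper":1},{"x":0,"y":0,"z":1,"yaw":0,"gripper":1},{"x":0,"y":0,"z":0.8,"yaw":0,"gripper":1},{"x":0,"y":0,"z":0.5,"yaw":0,"gripper":1},{"x":0,"y":0,"z":0.2,"yaw":0,"gripper":1},{"x":0,"y":0,"z":0,"yaw":0,"gripper":1},{"x":0,"y":0,"z":0,"yaw":0,"gripper":1}]'; python3 go.py 553 -333 124;  python3 -m inch '[{"x":0,"y":0,"z":0,"yaw":0,"gripper":-1},{"x":0,"y":0,"z":0,"yaw":0,"gripper":-1},{"x":0,"y":0,"z":0,"yaw":0,"gripper":-1},{"x":0,"y":0,"z":0,"yaw":0,"gripper":-1},{"x":0,"y":0,"z":0,"yaw":0,"gripper":-1},{"x":0,"y":0,"z":0,"yaw":0,"gripper":-1},{"x":0,"y":0,"z":0,"yaw":0,"gripper":-1},{"x":0,"y":0,"z":0,"yaw":0,"gripper":-1},{"x":0,"y":0,"z":0,"yaw":0,"gripper":-1},{"x":0,"y":0,"z":0,"yaw":0,"gripper":-1}]' 30; python3 -m inch '[{"x":0,"y":0,"z":-0.3,"yaw":0,"gripper":-1},{"x":0,"y":0,"z":-0.7,"yaw":0,"gripper":-1},{"x":0,"y":0,"z":-1,"yaw":0,"gripper":-1},{"x":0,"y":0,"z":-1.5,"yaw":0,"gripper":-1},{"x":0,"y":0,"z":-2,"yaw":0,"gripper":-1},{"x":0,"y":0,"z":-2,"yaw":0,"gripper":-1},{"x":0,"y":0,"z":-2,"yaw":0,"gripper":-1},{"x":0,"y":0,"z":-2,"yaw":0,"gripper":-1},{"x":0,"y":0,"z":-2,"yaw":0,"gripper":-1},{"x":0,"y":0,"z":-1,"yaw":0,"gripper":-1},{"x":0,"y":0,"z":-0.5,"yaw":0,"gripper":-1},{"x":0,"y":0,"z":0,"yaw":0,"gripper":-1}]'
python3 go.py 526.3 -25 274
```

```text
time_s: 34.95
ee_pos: [553.8, -333.7, 125.0]
ee_rot: [179.9, 0.0, 78.3]
force: [-0.8, -0.3, 0.0]
gripper_width: 91.4
t 35.0 pos [ 553.8 -333.7  125. ] rot [179.9   0.   78.3] w 91.4 F [-0.8 -0.3  0. ] yaw units to 78: 0.05 tool delta cm [ 0.05 -0.1   0.1 ]
time_s: 35.78
ee_pos: [553.6, -333.5, 124.4]
ee_rot: [180.0, -0.0, 78.3]
force: [-0.3, -0.7, -0.3]
gripper_width: 37.3
time_s: 36.78
ee_pos: [553.7, -333.7, 275.6]
ee_rot: [179.9, 0.0, 78.3]
force: [0.7, 0.8, -4.0]
gripper_width: 37.3
t 36.8 pos [ 553.7 -333.7  275.6] rot [179.9   0.   78.3] w 37.3 F [ 0.7  0.8 -4. ] yaw units to 78: 0.05 tool delta cm [29.66 -8.96  0.13]
```

```bash
python3 -m inch '[{"x":1.35,"y":-0.41,"z":0,"yaw":0,"gripper":-1},{"x":2.69,"y":-0.81,"z":0,"yaw":0,"gripper":-1},{"x":2.69,"y":-0.81,"z":0,"yaw":0,"gripper":-1},{"x":2.69,"y":-0.81,"z":0,"yaw":0,"gripper":-1},{"x":2.69,"y":-0.81,"z":0,"yaw":0,"gripper":-1},{"x":2.69,"y":-0.81,"z":0,"yaw":0,"gripper":-1},{"x":2.69,"y":-0.81,"z":0,"yaw":0,"gripper":-1},{"x":2.69,"y":-0.81,"z":0,"yaw":0,"gripper":-1},{"x":2.69,"y":-0.81,"z":0,"yaw":0,"gripper":-1},{"x":2.69,"y":-0.81,"z":0,"yaw":0,"gripper":-1},{"x":2.69,"y":-0.81,"z":0,"yaw":0,"gripper":-1},{"x":1.35,"y":-0.41,"z":0,"yaw":0,"gripper":-1}]'; python3 -m inch '[{"x":0,"y":0,"z":0,"yaw":0,"gripper":-1},{"x":0,"y":0,"z":1,"yaw":0,"gripper":-1},{"x":0,"y":0,"z":2.5,"yaw":0,"gripper":-1},{"x":0,"y":0,"z":2.5,"yaw":0,"gripper":-1},{"x":0,"y":0,"z":2.5,"yaw":0,"gripper":-1},{"x":0,"y":0,"z":2,"yaw":0,"gripper":-1},{"x":0,"y":0,"z":1.5,"yaw":0,"gripper":-1},{"x":0,"y":0,"z":1,"yaw":0,"gripper":-1},{"x":0,"y":0,"z":0.5,"yaw":0,"gripper":-1},{"x":0,"y":0,"z":0,"yaw":0,"gripper":-1},{"x":0,"y":0,"z":0,"yaw":0,"gripper":-1},{"x":0,"y":0,"z":0,"yaw":0,"gripper":-1}]'
python3 go.py 526.3 -25 126.3
```

```text
time_s: 37.78
ee_pos: [524.3, -21.8, 272.9]
ee_rot: [-179.8, -0.1, 78.4]
force: [0.2, -0.5, -3.6]
gripper_width: 37.4
time_s: 38.78
ee_pos: [527.1, -25.8, 140.4]
ee_rot: [179.9, -0.0, 78.3]
force: [0.1, -0.3, -3.3]
gripper_width: 37.5
t 38.8 pos [527.1 -25.8 140.4] rot [179.9  -0.   78.3] w 37.5 F [ 0.1 -0.3 -3.3] yaw units to 78: 0.05 tool delta cm [ 0.06 -0.1   1.41]
```

Lower, release, rise, and move off to the mat side so the camera can see.

```bash
python3 -m inch '[{"x":0.06,"y":-0.08,"z":0.7,"yaw":0,"gripper":-1},{"x":0,"y":0,"z":0.3,"yaw":0,"gripper":-1},{"x":0,"y":0,"z":0.2,"yaw":0,"gripper":-1},{"x":0,"y":0,"z":0.1,"yaw":0,"gripper":-1},{"x":0,"y":0,"z":0.1,"yaw":0,"gripper":-1},{"x":0,"y":0,"z":0,"yaw":0,"gripper":-1},{"x":0,"y":0,"z":0,"yaw":0,"gripper":-1}]'; python3 -m inch '[{"x":0,"y":0,"z":0,"yaw":0,"gripper":1},{"x":0,"y":0,"z":0,"yaw":0,"gripper":1},{"x":0,"y":0,"z":0,"yaw":0,"gripper":1},{"x":0,"y":0,"z":0,"yaw":0,"gripper":1},{"x":0,"y":0,"z":0,"yaw":0,"gripper":1},{"x":0,"y":0,"z":0,"yaw":0,"gripper":1},{"x":0,"y":0,"z":-1,"yaw":0,"gripper":1},{"x":0,"y":0,"z":-2.5,"yaw":0,"gripper":1},{"x":0,"y":0,"z":-3,"yaw":0,"gripper":1},{"x":0,"y":0,"z":-3,"yaw":0,"gripper":1},{"x":0,"y":0,"z":-2.5,"yaw":0,"gripper":1},{"x":0,"y":0,"z":0,"yaw":0,"gripper":1}]'
python3 -m inch '[{"x":-1.75,"y":0.4,"z":0,"yaw":0,"gripper":1},{"x":-3.5,"y":0.8,"z":0,"yaw":0,"gripper":1},{"x":-3.5,"y":0.8,"z":0,"yaw":0,"gripper":1},{"x":-3.5,"y":0.8,"z":0,"yaw":0,"gripper":1},{"x":-3.5,"y":0.8,"z":0,"yaw":0,"gripper":1},{"x":-3.5,"y":0.8,"z":0,"yaw":0,"gripper":1},{"x":-3.5,"y":0.8,"z":0,"yaw":0,"gripper":1},{"x":-3.5,"y":0.8,"z":0,"yaw":0,"gripper":1},{"x":-3.5,"y":0.8,"z":0,"yaw":0,"gripper":1},{"x":-1.75,"y":0.4,"z":0,"yaw":0,"gripper":1},{"x":0,"y":0,"z":0,"yaw":0,"gripper":1},{"x":0,"y":0,"z":0,"yaw":0,"gripper":1}]'
python3 meas.py | grep -E 'cap|ring|rack|timer|dropper'; python3 - <<'E'
from h import *
f=grab('top','top9');g=grab('side');cv2.imwrite('pics/g9.png',np.hstack([cv2.resize(f['pixels'][130:350,120:420],(440,323)),cv2.resize(g['pixels'][130:360,180:436],(360,323))])[:,:,::-1])
E
```

```text
time_s: 39.37
ee_pos: [525.6, -24.6, 126.4]
ee_rot: [180.0, -0.0, 78.3]
force: [-3.7, 0.9, 6.2]
gripper_width: 37.4
time_s: 40.37
ee_pos: [528.6, -25.0, 251.8]
ee_rot: [179.3, -0.1, 78.3]
force: [1.2, -0.6, 1.0]
gripper_width: 91.1
time_s: 41.37
ee_pos: [531.7, -348.4, 244.9]
ee_rot: [-179.9, -0.1, 78.2]
force: [-1.1, 0.7, -0.3]
gripper_width: 91.3
ring px [180. 289.] c [468.4 276.9] sides [64. 71. 65. 71.] ang [78.8 -7.8]
rack px [278. 155.] c [760.5  85. ] sides [127.  91. 128.  90.] ang [ 75.3 -12.5]
timer px [212. 184.] c [692.7 224.3] sides [71. 83. 71. 82.] ang [  3.8 -88. ]
dropper px [391. 162.] c [ 733.4 -150.1] sides [17. 22. 17. 22.] ang [ 53.1 -35. ]
bufcap px [328. 258.] c [521.7 -23.9] sides [34. 32. 34. 32.] ang [  1.4 -88.4]
ambcap px [284. 248.] c [542.2  60. ] sides [33. 33. 33. 32.] ang [  2.3 -88.3]
turqcap px [250. 324.] c [395.8 118. ] sides [35. 32. 35. 31.] ang [  3.1 -88.7]
redcap px [330. 338.] c [373.4 -30.9] sides [31. 31. 31. 31.] ang [  1.3 -88.6]
purcap px [394. 320.] c [ 409.  -146.8] sides [36. 37. 36. 37.] ang [ 46.2 -44.6]
```

View pics/g9.png

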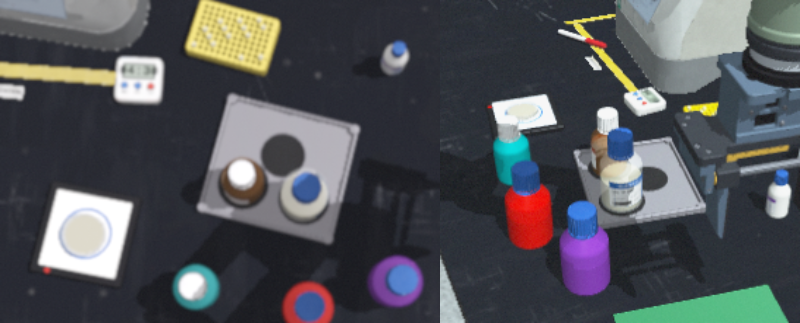

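Both bottles stand upright on their spots, about 3 mm from their first measured positions. The dish is in the ring and the bystanders have not moved. Handing in.

```bash
python3 -c "
from workcell import env
print(env.job_done())"
```

```text
the job is handed in; nothing more can be done
None
```

The job is done and handed in at about 41.5 s of robot time, well inside the 120 s limit. Both bottles went onto the green mat by their caps, the dish went onto the light pad's ring, and then each bottle went back to its own spot in the tray.

What the last checks showed:
- **Dish:** it lies flat inside the ring, about 2–3 mm off centre (limit 14 mm).
- **Bottles:** both stand upright in the tray. The same cap measurement puts each about 3 mm from its start (limit 15 mm).
- **Bystanders:** the rack, dropper and timer are within 1 mm of their first measurement.
- **Robot:** the gripper is open and clear of everything.

Three readings did not quite agree:
- **Cap offset:** after the buffer bottle was set on the mat, its cap appeared about 4–5 mm from the tool position. I put this down to calibration and mask bias.
- **Dish grip:** the fingers read about 56.5 mm on the dish, where 58 mm was expected.
- **Pad ring:** the final automatic ring measurement was off because the dish covered part of it, so I relied on the earlier close-up for the dish.

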